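Load the tube reader and latch its push-push tray

ROBOT

A 7-joint arm with a two-finger parallel gripper is mounted at the origin on a cart in front of the work surface, level with it; the furniture and walls round the work are solid. World frame = base frame: x ahead of the robot, y to its left, z up, the work surface at z = 0. Lengths are in mm, angles in rad, forces in N, time in s.
With the tool pointing down it reaches from about 350 to 900 mm from the base axis. Payload 7.2 kg.
Tool frame: the origin (TCP) lies on the mounting face of the last link; the fingertips stand 182 mm ahead of it and the grasp point (between the pads) lies 163 mm ahead of it; z points along the fingers, y is the line along which they close (so a half turn about z gives the same grasp; the last joint's range is limited). The gripper opens to 88 mm and grips with 3 to 60 N. Pads are 20 mm wide; open, the fingers measure 115 mm over their backs; the gripper's body (75 mm by 178 mm) begins 61 mm behind the grasp point.
Start: joints at [1.102, 0.411, -0.013, 1.596, 0.006, 1.134, -0.082], TCP at [243.833, -575.472, 404.653] pointing down, gripper open.
Joint ranges: [-2.95, 2.95], [-0.29, 1.99], [-1.47, 1.44], [0.14, 2.54], [-1.03, 4.17], [0.13, 1.85], [-2.86, 2.86]. Speed limits (rad/s): [2.39, 2.39, 3.01, 3.01, 3.14, 3.14, 3.14].

INTERFACE

Orientations are given as a 3x3 rotation matrix whose columns are the frame's x, y, z axes.
In Python, from station import ctrl, read_camera gives the robot as it stands.
- The arm moves only by the tool jog_arm, never from a script. Its argument "moves" is a list of rows, each a list of 6 numbers: the shift along the tool's x, y, z in m, then the turn, a rotation vector about the tool's x, y, z in units of 5 degrees (1.0 is 5 degrees). A call has 1 to 20 rows; each row is the pose to reach, as a shift and turn from the pose commanded when the call began, along the tool's axes at that moment; what a row does not reach only later rows make up. A row lasts 1/10 s, in which the tool goes at most 50 mm and 8.59 degrees, less where a joint would pass 70% of its speed; a pose out of reach is approached as far as the arm can. A call with a gripper value outside its range is refused whole. "jaw" is the finger opening in m, from 0 to 0.0878, set as the call begins (left out, the last holds). The fingers move at their own pace and stop on an object; the grip force is fixed at half the most. Time passes only in rows, so rows that repeat a pose let the fingers close. It gives the time, the measured TCP pose, the force, the opening and the grip force at its end, in the units of the state.
- ctrl.sense(): the state, without advancing time (a new reading comes with each control period).
- read_camera(name): name is "scene" or "top" or "wrist"; returns a dict with "color" (480x640x3 uint8, red, green, blue), "K" (3x3 intrinsics, pixels), "position" and "rotation" of the camera in the world. Camera axes: x right, y down, z forward; pixel columns grow to the right and rows downward; lengths in mm; the calibration is good to about 2 mm. A picture is of the moment at which its call begins. There is no depth.
- ctrl.hand_in(): hands the job in; it is judged then, once.
The state is a dict: "clock": time; "joint_positions": joint angles; "qd": joint speeds; "effort": joint torques, N m; "ee_pos": TCP position; "ee_rot": TCP orientation; "force": force on the tool from outside, world axes, zero at the start; "moment": the same for the moment, N m; "grip_width": finger opening in mm; "grasp_force": force on a finger pad.
Only numpy, scipy, OpenCV 4.12 (cv2) and the standard library are available. Lean on these libraries where they do the work, as an engineer would, in place of code of your own. Each camera call takes 0.05 s, during which the arm holds its last target. There are 200 camera calls.

TASK

Take the pale-capped blood tube out of its small grey stand and stand it in the well of the tube reader's blue tray. Then press the tray in gently until its push-push latch catches, let go, and check that the tray stays in; if it comes out again, press it in again. Leave the jar, the pink dish and the timer where they are.

Things in the scene. Friction and masses are not known exactly. Their poses are not given: they have to be found in the camera images.
- sample_mid (a point): middle (half-way up) of the blood tube to be loaded: 53 mm tall, pale grey-blue cap 15.4 mm thick over the top 21 mm, stem 11.6 mm thick below it. Its z axis runs up the tube. It stands 20 mm deep in the hole of the stand, its middle 32.5 mm above the bench, cap from 38 to 59 mm above the bench
- stand: fixed grey block 60 x 60 x 26 mm on a thin black foot, with one hole in the middle of its top (15 mm wide, 20 mm deep) in which the tube stands at the start; origin in the middle of the underside
- reader: fixed white tube reader, housing 130 mm wide, 136 mm deep, 62 mm high, with a 30 mm wide slot in its roof for the standing tube; origin on the bench under the middle of the housing's front face; x points into the housing (the way the tray is pressed), y to the left seen from the front, z up. Rails reach 76 mm out in front, 78 mm wide, up to 10 mm high
- tray_well (a point): middle of the mouth of the round well in the blue tray's block, 30 mm above the bench; the well is 15 mm wide with a 2 mm chamfer and 20 mm deep. A seated tube has its middle 6.5 mm above this point. Axes as the reader's. The block round the well is 52 mm wide across y
- tray_pad (a point): middle of the grey press pad on the tray's front panel (72 mm wide, 7 to 49 mm above the bench), 24 mm above the bench, 45 mm before the well; axes as the reader's. Press along x, slowly (about 10 mm/s): 3 to 8 N on the way; 1 mm past the catching point a rubber stop (7 N per mm) is felt. 11 to 15 N in all catches surely, over 22 N does damage. Pressing a latched tray again by 6 mm lets it out
- tray (a joint): how far the tray is pressed in, m: 0 = fully out (as at the start), grows along the reader's x. A spring (2 N out, 6 N in) pushes it out unless latched. Pressed about 7 mm past its latched place it catches; let go, it springs back those 7 mm and stays. The latched place is anywhere from 0.045 to 0.065, differs each time and cannot be seen: feel for the stop (see tray_pad)
- jar_red: clear specimen jar with a white ribbed lid, 66 mm wide, 74 mm tall, bystander; origin in the middle of the underside
- dish_pink: pink petri dish, 64 mm wide, 16 mm high, bystander; origin in the middle of the underside
- timer: small white lab timer, 60 x 64 x 16 mm, bystander; origin in the middle of the underside

How it is judged (in metres and radians):
On the way, in this order (a step that is already met when the one before it is completed fails the run):
1. the tube stands in the well of the tray, let go, with the tray still out (horizontal distance between sample_mid and tray_well below 0.006 m and z of sample_mid in the frame of tray_well below 0.011 m and angle between sample_mid's own z axis and vertical below 0.25 rad and value of joint tray below 0.02 m and contact force between the fingers and sample below 0.05 N), for 0.2 s.
2. the tray is pressed in with the tube standing in it (value of joint tray above 0.043 m and contact force between the fingers and tray above 0.5 N and horizontal distance between sample_mid and tray_well below 0.006 m), for 0.05 s.
3. let go, the tray has stayed in by itself for half a second (value of joint tray above 0.041 m and contact force between each of the fingers, the arm and tray below 0.05 N), for 0.5 s.
At the end, for the whole second after the job is handed in: The tray is latched: let go, at rest and between 41 and 69 mm in, held against its spring; the tube stands upright in the tray's well (within 6 mm of its middle, no more than 4.5 mm short of the bottom, tilted less than 0.25 rad) (value of joint tray between 0.041 and 0.069 m and velocity of joint tray between -0.005 and 0.005 m/s and horizontal distance between sample_mid and tray_well below 0.006 m and z of sample_mid in the frame of tray_well below 0.011 m and angle between sample_mid's own z axis and vertical below 0.25 rad and linear speed of sample below 0.02 m/s); the robot touches nothing.
It fails at once if the tray is pressed with more than 22 N (contact force between any of the fingers, the arm and tray above 22 N).
It fails at once if the jar, the pink dish or the timer is shifted by more than 20 mm (distance of any of jar_red, dish_pink, timer from where it was at the start of the episode above 0.02 m).
It also fails if it takes over 72 s, if anything falls off the work surface, if the arm or the gripper's body presses on something with over 40 N, if the wrist force passes 120 N, or if a joint passes its speed limit or range.

## Working session

There is one attempt and no reset: what is moved stays moved. The work goes in short steps, Python scripts to look and compute and a tool call to move; the robot and the scene stay as the last step left them, time stands still between calls to the robot, and variables do not carry over. Pictures are saved under pics/ and viewed, at most 10 in all, crops included, and the job is handed in when it is done.

Besides the shell and the picture viewer there is one more tool, called as name(argument=value, ...) on one line, values as JSON. jog_arm: Moves the arm, as the interface text tells. Its arguments: {"type":"object","properties":{"moves":{"type":"array","items":{"type":"array","items":{"type":"number"}}},"jaw":{"type":"number"}},"required":["moves"]}

```bash
mkdir -p pics; ls
cat > h.py <<'E'
import numpy as np, cv2
from station import ctrl, read_camera
def snap(n,f):
    c=read_camera(n); cv2.imwrite(f'pics/{f}.png',c['color'][:,:,::-1]); np.savez(f'pics/{f}.npz',**c); return c
def ray(c,u,v,z):
    K=np.array(c['K']);R=np.array(c['rotation']);p=np.array(c['position'])
    d=R@np.linalg.solve(K,[u,v,1.]); return p+d*(z-p[2])/d[2]
def proj(c,P):
    q=np.array(c['K'])@(np.array(c['rotation']).T@(np.array(P)-np.array(c['position']))); return q[:2]/q[2]
E
python3 - <<'E'
from h import *
for n in ('scene','top'):
    c=snap(n,n+'0'); print(n,c['position'],np.round(c['rotation'],3).tolist(),np.array(c['K']).tolist())
s=ctrl.sense(); print({k:np.round(v,3).tolist() for k,v in s.items()})
E
```

```text
pics
scene [ 30.03918046 259.22914106 693.10628734] [[-0.551, -0.628, 0.549], [-0.834, 0.401, -0.378], [0.017, -0.667, -0.745]] [[548.4279482638134, 0.0, 322.98765724273045], [0.0, 548.4279482638134, 242.75304670675524], [0.0, 0.0, 1.0]]
top [398.38173259 -73.71545375 913.25957198] [[-0.007, -0.996, 0.087], [-1.0, 0.008, 0.01], [-0.011, -0.087, -0.996]] [[490.64045915369036, 0.0, 323.0088176064173], [0.0, 490.64045915369036, 232.76537802028517], [0.0, 0.0, 1.0]]
{'clock': 0.1, 'joint_positions': [1.102, 0.412, -0.013, 1.597, 0.006, 1.134, -0.082], 'qd': [-0.001, -0.003, -0.0, -0.0, -0.0, 0.0, 0.001], 'effort': [0.003, -58.91, 0.644, -29.171, -0.054, 0.014, 0.0], 'ee_pos': [243.761, -575.296, 403.902], 'ee_rot': [[0.921, 0.39, -0.001], [0.39, -0.921, 0.001], [-0.0, -0.001, -1.0]], 'force': [0.499, -0.213, -0.032], 'moment': [0.014, 0.013, 0.034], 'grasp_force': 0.0, 'grip_width': 87.858}
```

View pics/top0.png

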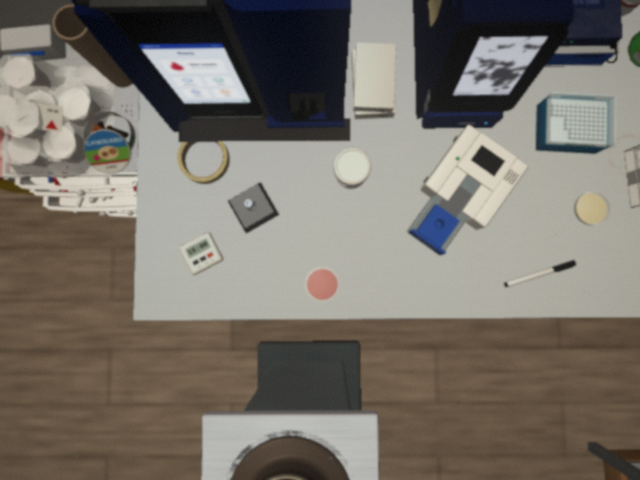

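View pics/scene0.png

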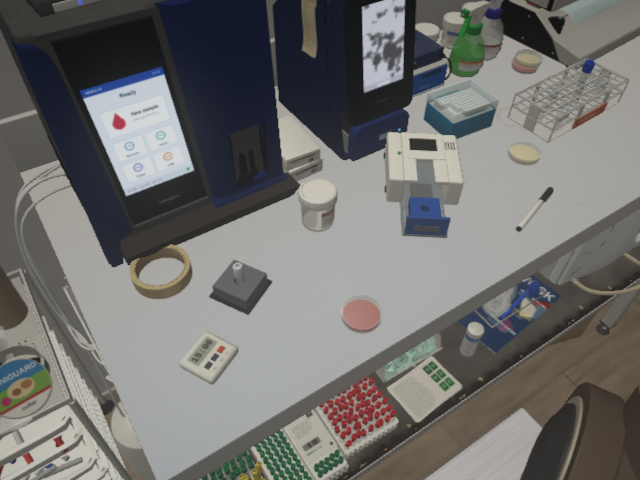

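The top view shows the tube cap at (248,203), the stand at (253,207), the tray well at about (440,223), the reader at (475,178), the dish at (322,284), the timer at (200,253) and the jar at (352,167). The scene view shows the same layout: cap (237,268), well (424,207).

```bash
cat > m.py <<'E'
from h import *
for n in ('top','scene'):
    c=dict(np.load(f'pics/{n}0.npz')); im=c['color']; hsv=cv2.cvtColor(im,cv2.COLOR_RGB2HSV)
    x0,y0,x1,y1=(395,190,480,265) if n=='top' else (395,190,455,245)
    m=np.zeros(im.shape[:2],np.uint8)
    m[y0:y1,x0:x1]=cv2.inRange(hsv,(105,130,60),(125,255,255))[y0:y1,x0:x1]
    k=max(cv2.findContours(m,0,2)[0],key=cv2.contourArea); r=cv2.minAreaRect(k); print(n,'blue',r)
    for p in cv2.boxPoints(r): print(p, ray(c,*p,49)[:2].round(1), ray(c,*p,30)[:2].round(1))
    bx=[(225,180,285,240),(400,190,480,260)] if n=='top' else [(205,235,280,320),(395,190,455,245)]
    cv2.imwrite(f'pics/c_{n}.png',np.hstack([cv2.resize(im[b:d,a:cc],(400,int(400))) for a,b,cc,d in bx])[:,:,::-1])
c=dict(np.load('pics/top0.npz')); im=c['color']; hsv=cv2.cvtColor(im,cv2.COLOR_RGB2HSV)
m=np.zeros(im.shape[:2],np.uint8); m[115:235,415:535]=cv2.inRange(hsv,(10,8,150),(40,90,255))[115:235,415:535]
k=max(cv2.findContours(m,0,2)[0],key=cv2.contourArea); r=cv2.minAreaRect(k); print('housing',r)
B=np.array([ray(c,*p,62)[:2] for p in cv2.boxPoints(r)]); print(B.round(1))
E
python3 m.py; python3 -c "
import cv2,numpy as np
cv2.imwrite('pics/c.png',cv2.resize(np.vstack([cv2.imread('pics/c_top.png'),cv2.imread('pics/c_scene.png')]),(600,600)))"
```

```text
top blue ((437.43890380859375, 227.69598388671875), (37.42797088623047, 36.71381759643555), 35.753883361816406)
[411.52585 231.65857] [ 474.2 -221.1] [ 475.9 -224.4]
[432.97787 201.86404] [ 527.  -260.3] [ 529.8 -264.4]
[463.35196 223.7334 ] [ 487.5 -312.8] [ 489.5 -318. ]
[441.89993 253.52792] [ 435.2 -273.5] [ 436.  -277.9]
scene blue ((428.472412109375, 208.02487182617188), (40.04983139038086, 19.762121200561523), 3.012787342071533)
[407.9558  216.83978] [ 477.2 -217.6] [ 490.3 -231.7]
[408.9945  197.10498] [ 513.  -249.3] [ 527.3 -264.3]
[448.989   199.20996] [ 472.2 -303.9] [ 485.3 -320.5]
[447.95032 218.94476] [ 437.8 -270.4] [ 449.8 -286. ]
housing ((474.5, 174.5), (119.0, 119.0), 90.0)
[[ 680.9 -229.8]
 [ 678.6 -440. ]
 [ 467.3 -430.7]
 [ 469.  -224.8]]
```

View pics/c.png

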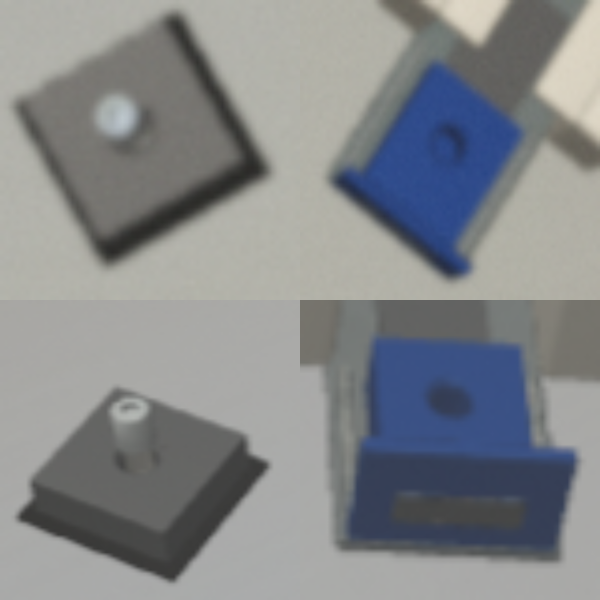

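The crops put the cap top at top px (248.4,203.4) and scene px (237.5,265.6). The well mouth is at top (439.5,223.8) and scene (425,208.3). The panel edge gives a reader yaw of about -36.7°.

Run:
```python
from h import *
T=dict(np.load('pics/top0.npz'));S=dict(np.load('pics/scene0.npz'))
tt=ray(T,248.4,203.4,59);ts=ray(S,237.5,265.6,59);wt=ray(T,439.5,223.8,30);ws=ray(S,425,208.3,30)
print('tube',tt,ts,'well',wt,ws)
t=(tt+ts)/2;w=(wt+ws)/2
for n,p in (('jar',(352,167)),('dish',(322,284)),('timer',(200,253))): print(n,ray(T,*p,16).round(0))
s=ctrl.sense();R=s['ee_rot'];p=s['ee_pos']
goal=np.array([t[0],t[1],163+150]); print('shift tool',R.T@(goal-p))
c=snap('wrist','w0');print('wrist cam in tool',R.T@(c['position']-p),(R.T@c['rotation']).round(3).tolist(),c['K'][0])
```

```text
tube [525.59019443  65.9724602   59.        ] [527.9402926   70.00949513  59.        ] well [ 489.72446071 -275.08546401   30.        ] [ 490.56157483 -269.84333162   30.        ]
jar [ 598. -119.   16.]
dish [383. -62.  16.]
timer [441. 161.  16.]
shift tool [ 511.60618824 -481.72090642   91.52655893]
wrist cam in tool [79.41031523 -0.63466104 20.04307903] [[0.0, -0.958, -0.286], [1.0, 0.001, -0.001], [0.001, -0.286, 0.958]] [352.59290377   0.         317.28028575]
```

jog_arm(moves=[[0.128,-0.12,0.023,0,0,3],[0.256,-0.241,0.046,0,0,6],[0.384,-0.361,0.069,0,0,9],[0.511,-0.482,0.091,0,0,11.94],[0.511,-0.482,0.091,0,0,11.94],[0.511,-0.482,0.091,0,0,11.94],[0.511,-0.482,0.091,0,0,11.94],[0.511,-0.482,0.091,0,0,11.94],[0.511,-0.482,0.091,0,0,11.94],[0.511,-0.482,0.091,0,0,11.94],[0.511,-0.482,0.091,0,0,11.94],[0.511,-0.482,0.091,0,0,11.94],[0.511,-0.482,0.091,0,0,11.94],[0.511,-0.482,0.091,0,0,11.94],[0.511,-0.482,0.091,0,0,11.94],[0.511,-0.482,0.091,0,0,11.94],[0.511,-0.482,0.091,0,0,11.94],[0.511,-0.482,0.091,0,0,11.94],[0.511,-0.482,0.091,0,0,11.94],[0.511,-0.482,0.091,0,0,11.94]], jaw=0.05)

```text
clock: 2.15
ee_pos: [526.1, 66.4, 313.9]
ee_rot: [[0.8, -0.6, 0.0], [-0.6, -0.8, -0.0], [0.001, 0.0, -1.0]]
force: [0.9, -0.3, 0.1]
grip_width: 49.6
grasp_force: 0.0
```

Run:
```python
from h import *
c=snap('wrist','w1');s=ctrl.sense();print(s['clock'],s['ee_pos'],np.round(s['ee_rot'],3).tolist(),s['grip_width'])
print(proj(c,[526.7,68,59]),proj(c,[526.7,68,26]))
```

```text
2.2 [526.16592247  66.65178438 313.90235388] [[0.8, -0.6, 0.0], [-0.6, -0.8, -0.0], [0.0, 0.0, -1.0]] 50.17296243373335
[316.37122582 255.28344754] [316.4868334  241.99615917]
```

View pics/w1.png

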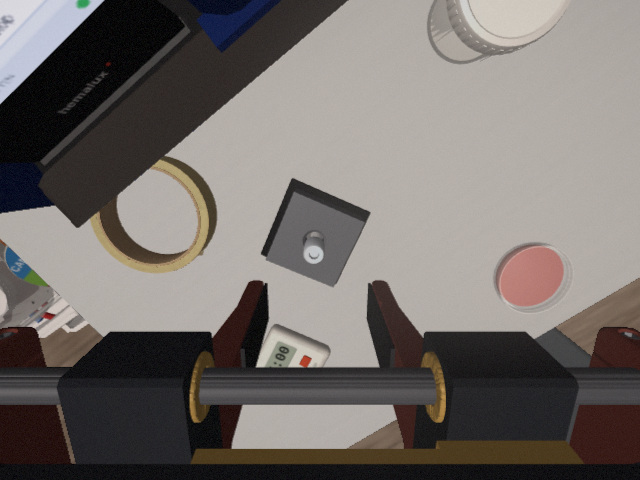

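The cap top is at (313.5,255), between the open fingers, whose centre is at column 317. That is about 2 mm sideways of the prediction.

Run:
```python
from h import *
c=dict(np.load('pics/w1.npz')); im=c['color']
g=im[225:275,285:345].max(2); m=(g>125).astype(np.uint8)
m=(cv2.inRange(cv2.cvtColor(im,cv2.COLOR_RGB2HSV),(0,0,150),(179,255,255))[225:275,285:345])
k=max(cv2.findContours(m,0,2)[0],key=cv2.contourArea);print(cv2.boundingRect(k),cv2.minEnclosingCircle(k))
s=ctrl.sense()
p=ray(c,313.5,255,59); print(p, np.array(s['ee_rot']).T@(np.array([p[0],p[1],213])-s['ee_pos']))
```

```text
(19, 20, 19, 19) ((28.0, 28.5), 10.062405586242676)
[528.07647221  69.48858661  59.        ] [ -0.21371214  -3.41754054 100.90221707]
```

jog_arm(moves=[[0,-0.003,0.025,0,0,0],[0,-0.003,0.05,0,0,0],[0,-0.003,0.07,0,0,0],[0,-0.003,0.085,0,0,0],[0,-0.003,0.095,0,0,0],[0,-0.003,0.1,0,0,0],[0,-0.003,0.1,0,0,0],[0,-0.003,0.1,0,0,0]])

```text
clock: 3.0
ee_pos: [528.4, 70.1, 214.2]
ee_rot: [[0.801, -0.598, 0.001], [-0.598, -0.801, 0.0], [0.001, -0.001, -1.0]]
force: [0.2, 0.4, 0.0]
grip_width: 50.1
grasp_force: 0.0
```

jog_arm(moves=[[0,0,0,0,0,0],[0,0,0,0,0,0],[0,0,0,0,0,0],[0,0,0,0,0,0],[0,0,0,0,0,0],[0,0,0,0,0,0],[0,0,0,0,0,0],[0,0,0,0,0,0]], jaw=0.0)

```text
clock: 3.8
ee_pos: [528.1, 70.1, 213.8]
ee_rot: [[0.801, -0.598, 0.0], [-0.598, -0.801, -0.0], [0.0, -0.0, -1.0]]
force: [-0.8, 0.2, 2.1]
grip_width: 14.6
grasp_force: 30.0
```

jog_arm(moves=[[0,0,-0.01,0,0,0],[0,0,-0.03,0,0,0],[0,0,-0.055,0,0,0],[0,0,-0.08,0,0,0],[0.01,0.017,-0.09,0,0,0],[0.027,0.045,-0.09,0,0,0],[0.044,0.075,-0.09,0,0,0],[0.061,0.105,-0.09,0,0,0],[0.078,0.135,-0.09,0,0,0],[0.096,0.165,-0.09,0,0,0],[0.113,0.195,-0.09,0,0,0],[0.131,0.225,-0.09,0,0,0],[0.149,0.255,-0.09,0,0,0],[0.161,0.275,-0.09,0,0,0],[0.169,0.289,-0.09,0,0,0],[0.174,0.297,-0.09,0,0,0],[0.174,0.297,-0.09,0,0,0],[0.174,0.297,-0.09,0,0,0],[0.174,0.297,-0.09,0,0,0],[0.174,0.297,-0.09,0,0,0]])

```text
clock: 5.8
ee_pos: [490.2, -270.9, 303.7]
ee_rot: [[0.802, -0.597, 0.0], [-0.597, -0.802, 0.0], [-0.0, -0.0, -1.0]]
force: [0.7, 0.7, 0.1]
grip_width: 14.2
grasp_force: 30.0
```

Run:
```python
from h import *
c=snap('wrist','w2');s=ctrl.sense();print(s['clock'],s['ee_pos'],np.round(s['ee_rot'],3).tolist(),s['grip_width'],s['force'])
print(proj(c,[490,-272,30]))
```

```text
5.85 [ 490.15479223 -271.11391799  303.72794718] [[0.802, -0.597, 0.0], [-0.597, -0.802, 0.0], [-0.0, -0.0, -1.0]] 14.621920918763069 [-0.25824286  0.71521396  0.81786331]
[319.9936006  245.87655837]
```

View pics/w2.png

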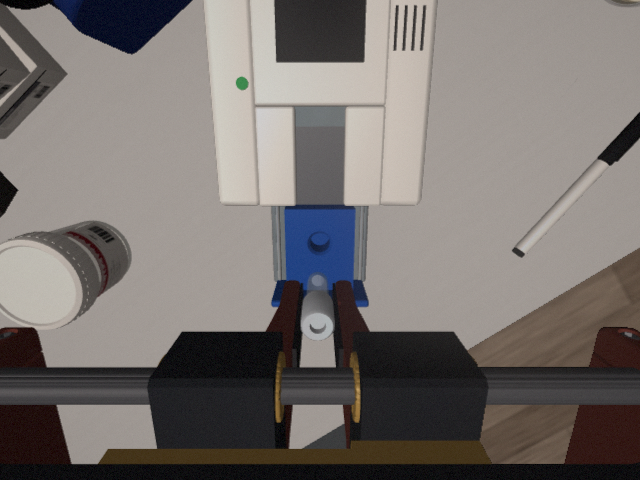

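The well mouth is at (319,241), in front of the hanging tube (stem bottom about (317,281)). The rails run straight up the image, so the yaw is aligned.

Run:
```python
from h import *
c=dict(np.load('pics/w2.npz')); im=c['color']; s=ctrl.sense()
sub=im[225:262,295:345].astype(int); b=sub[:,:,2]
print(np.percentile(b,[5,25,50,75]))
m=((b<np.median(b)-12)*255).astype(np.uint8)
for k in cv2.findContours(m,0,2)[0]:
    if cv2.contourArea(k)>60: print(cv2.boundingRect(k),cv2.minEnclosingCircle(k))
cv2.imwrite('pics/w2c.png',cv2.resize(im[205:305,265:375],(770,700)[0:2] if 0 else (660,600),interpolation=cv2.INTER_CUBIC)[:,:,::-1])
R=np.array(s['ee_rot'])
for uv in ((319,241.5),(319,240)):
    p=ray(c,*uv,30); print(p,R.T@(p-s['ee_pos']))
print('axis at bottom',proj(c,s['ee_pos']+R[:,2]*207.5))
for u in ((273,215),(273,275),(366,215),(366,275)): print(R.T@(ray(c,*u,10)-s['ee_pos']))
```

```text
[ 75. 128. 130. 131.]
(12, 6, 23, 24) ((23.636363983154297, 17.727272033691406), 12.087932586669922)
[ 493.20500272 -273.44363925   30.        ] [3.84694522e+00 1.09258258e-01 2.73727802e+02]
[ 494.1459277  -274.14071855   30.        ] [5.01795039e+00 1.06760979e-01 2.73727764e+02]
axis at bottom [319.27965359 280.54101694]
[ 19.78910667 -36.2413687  293.73540053]
[-31.15022022 -38.04085432 293.73749587]
[ 19.8540582   37.34379289 293.71894479]
[-31.07174683  39.40124125 293.72017727]
```

View pics/w2c.png

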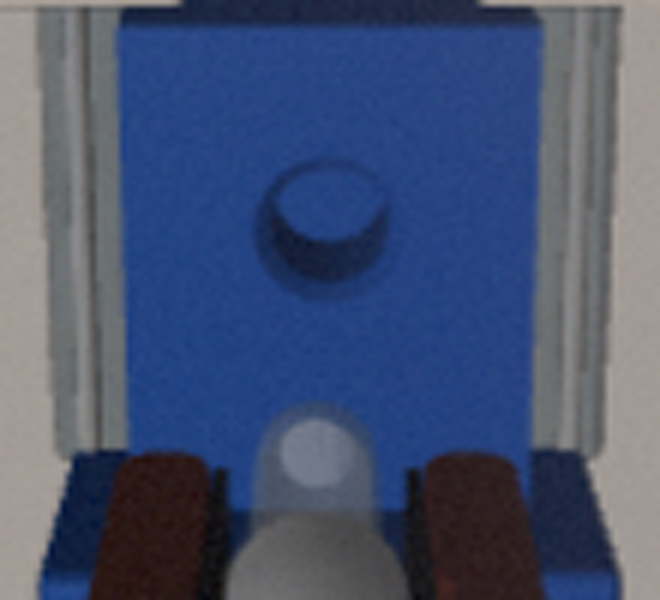

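Centring on the chamfer ring at (318.7,243.1) calls for about +2.6 mm in tool x, +0.4 mm in y, and 84–86 mm down.

jog_arm(moves=[[0.0026,0.0004,0.015,0,0,0],[0.0026,0.0004,0.035,0,0,0],[0.0026,0.0004,0.05,0,0,0],[0.0026,0.0004,0.06,0,0,0],[0.0026,0.0004,0.063,0,0,0],[0.0026,0.0004,0.066,0,0,0],[0.0026,0.0004,0.069,0,0,0],[0.0026,0.0004,0.072,0,0,0],[0.0026,0.0004,0.072,0,0,0],[0.0026,0.0004,0.072,0,0,0]])

```text
clock: 6.85
ee_pos: [491.8, -273.9, 231.9]
ee_rot: [[0.801, -0.598, 0.0], [-0.598, -0.801, -0.0], [0.0, -0.0, -1.0]]
force: [0.3, -0.3, -0.3]
grip_width: 14.5
grasp_force: 30.0
```

jog_arm(moves=[[0,0,0.003,0,0,0],[0,0,0.006,0,0,0],[0,0,0.009,0,0,0],[0,0,0.011,0,0,0],[0,0,0.0125,0,0,0],[0,0,0.0125,0,0,0],[0,0,0.0125,0,0,0]])

```text
clock: 7.55
ee_pos: [491.7, -273.9, 219.1]
ee_rot: [[0.801, -0.598, -0.0], [-0.598, -0.801, -0.0], [0.0, 0.0, -1.0]]
force: [-0.4, 0.6, -0.5]
grip_width: 14.5
grasp_force: 30.0
```

Bottom at about 11 mm with no side force. Release, opening only partly, then rise.

jog_arm(moves=[[0,0,0,0,0,0],[0,0,0,0,0,0],[0,0,0,0,0,0],[0,0,0,0,0,0],[0,0,0,0,0,0],[0,0,0,0,0,0],[0,0,-0.01,0,0,0],[0,0,-0.03,0,0,0],[0,0,-0.05,0,0,0],[0,0,-0.07,0,0,0],[0,0,-0.085,0,0,0],[-0.03,0,-0.085,0,0,0],[-0.06,0,-0.085,0,0,0],[-0.085,0,-0.085,0,0,0],[-0.085,0,-0.085,0,0,0],[-0.085,0,-0.085,0,0,0]], jaw=0.035)

```text
clock: 9.15
ee_pos: [423.8, -223.1, 305.1]
ee_rot: [[0.802, -0.598, 0.002], [-0.598, -0.802, -0.001], [0.002, -0.0, -1.0]]
force: [-0.2, -0.2, -0.6]
grip_width: 35.2
grasp_force: 0.0
```

Run:
```python
from h import *
c=snap('wrist','w3');s=ctrl.sense();print(s['clock'],s['ee_pos'],s['force'],s['grip_width'])
for z in (30,63): print(proj(c,[491.7,-273.9,z]))
```

```text
9.2 [ 424.22373866 -223.43460885  304.95146212] [ 0.35646286 -0.33401866 -0.98022214] 34.88176883491928
[319.0412967  128.95223846]
[319.270008   127.54160288]
```

View pics/w3.png

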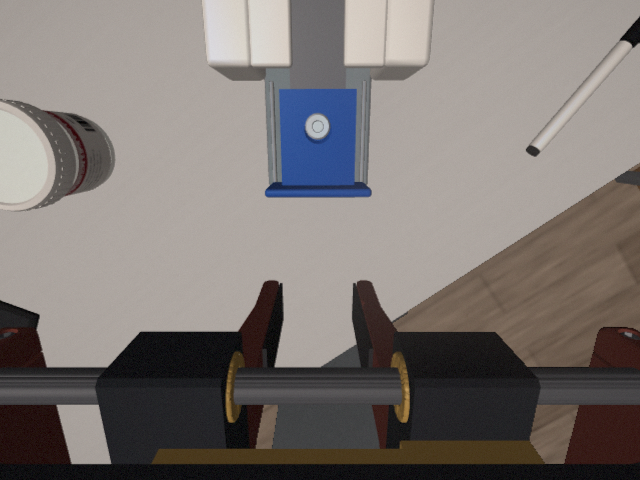

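The tube stands upright in the well: cap top at (317,126), as predicted. The panel edge is at rows 183–196. Next I close the fingers and lower them in front of the pad.

jog_arm(moves=[[0,0,0.02,0,0,0],[0,0,0.045,0,0,0],[0,0,0.07,0,0,0],[0,0,0.09,0,0,0],[0,0,0.102,0,0,0],[0,0,0.109,0,0,0],[0,0,0.109,0,0,0],[0,0,0.109,0,0,0],[0.007,0,0.109,0,0,0],[0.014,0,0.109,0,0,0],[0.02,0,0.109,0,0,0],[0.02,0,0.109,0,0,0],[0.02,0,0.109,0,0,0]], jaw=0.0)

```text
clock: 10.5
ee_pos: [439.7, -235.1, 195.2]
ee_rot: [[0.801, -0.598, 0.0], [-0.598, -0.801, -0.0], [0.0, -0.0, -1.0]]
force: [1.3, -0.4, -0.5]
grip_width: 0.7
grasp_force: 0.0
```

jog_arm(moves=[[0.001,0,0,0,0,0],[0.002,0,0,0,0,0],[0.003,0,0,0,0,0],[0.004,0,0,0,0,0],[0.005,0,0,0,0,0],[0.006,0,0,0,0,0],[0.007,0,0,0,0,0],[0.008,0,0,0,0,0],[0.009,0,0,0,0,0],[0.01,0,0,0,0,0],[0.011,0,0,0,0,0],[0.012,0,0,0,0,0],[0.013,0,0,0,0,0],[0.014,0,0,0,0,0],[0.015,0,0,0,0,0],[0.016,0,0,0,0,0]])

```text
clock: 12.1
ee_pos: [452.4, -244.5, 195.0]
ee_rot: [[0.801, -0.598, -0.0], [-0.598, -0.801, 0.0], [-0.0, 0.0, -1.0]]
force: [-1.0, 1.4, 0.6]
grip_width: 0.6
grasp_force: 1.5
```

jog_arm(moves=[[0.001,0,0,0,0,0],[0.002,0,0,0,0,0],[0.003,0,0,0,0,0],[0.004,0,0,0,0,0],[0.005,0,0,0,0,0],[0.006,0,0,0,0,0],[0.007,0,0,0,0,0],[0.008,0,0,0,0,0],[0.009,0,0,0,0,0],[0.01,0,0,0,0,0],[0.011,0,0,0,0,0],[0.012,0,0,0,0,0],[0.013,0,0,0,0,0],[0.014,0,0,0,0,0],[0.015,0,0,0,0,0],[0.016,0,0,0,0,0],[0.017,0,0,0,0,0],[0.018,0,0,0,0,0],[0.019,0,0,0,0,0],[0.02,0,0,0,0,0]])

```text
clock: 14.1
ee_pos: [468.5, -256.5, 195.1]
ee_rot: [[0.801, -0.598, -0.0], [-0.598, -0.801, 0.0], [-0.0, 0.0, -1.0]]
force: [-3.6, 4.3, -0.5]
grip_width: 0.6
grasp_force: 2.4
```

Run:
```python
from h import *
c=snap('wrist','w4');s=ctrl.sense();print(s['ee_pos'],s['force'],s['force']@s['ee_rot'])
print((s['ee_pos']-[491.7,-273.9,0])@s['ee_rot'])
hsv=cv2.cvtColor(c['color'],cv2.COLOR_RGB2HSV);m=cv2.inRange(hsv,(105,130,60),(125,255,255)); m[:, :200]=0;m[:,450:]=0
k=max(cv2.findContours(m,0,2)[0],key=cv2.contourArea);print(cv2.boundingRect(k))
```

```text
[ 468.59764665 -256.5923139   195.12172355] [-2.2249184   4.09062658 -0.77431057] [-4.22972279 -1.94749671  0.77443288]
[-2.88701210e+01 -5.69788714e-02 -1.95121179e+02]
(228, 132, 179, 182)
```

View pics/w4.png

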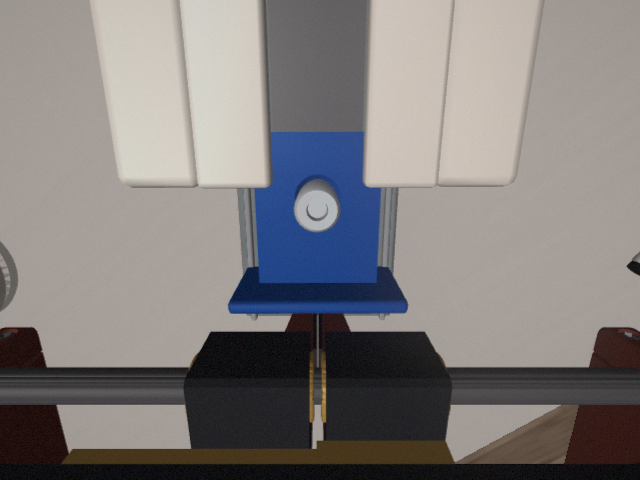

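The tray is moving in with the tube upright: cap top at (317,207), panel against the fingers at row ~310.

Run:
```python
from h import *
c=dict(np.load('pics/w4.npz'));R=np.array([[.801,-.598,0],[-.598,-.801,0],[0,0,-1]])
print((ray(c,317,206.5,63)-[491.7,-273.9,63])@R)
c=dict(np.load('pics/w3.npz'));print((ray(c,317.5,126,63)-[491.7,-273.9,63])@R)
```

```text
[28.21302178 -1.1256554   0.        ]
[ 0.87541172 -1.06080724  0.        ]
```

jog_arm(moves=[[0.001,0,0,0,0,0],[0.002,0,0,0,0,0],[0.003,0,0,0,0,0],[0.004,0,0,0,0,0],[0.005,0,0,0,0,0],[0.006,0,0,0,0,0],[0.007,0,0,0,0,0],[0.008,0,0,0,0,0],[0.009,0,0,0,0,0],[0.01,0,0,0,0,0],[0.011,0,0,0,0,0],[0.012,0,0,0,0,0],[0.013,0,0,0,0,0],[0.014,0,0,0,0,0],[0.015,0,0,0,0,0],[0.016,0,0,0,0,0],[0.017,0,0,0,0,0],[0.018,0,0,0,0,0]])

```text
clock: 15.95
ee_pos: [482.7, -267.1, 195.1]
ee_rot: [[0.801, -0.598, -0.001], [-0.598, -0.801, 0.0], [-0.001, 0.0, -1.0]]
force: [-5.4, 5.1, -0.2]
grip_width: 0.3
grasp_force: 3.0
```

jog_arm(moves=[[0.001,0,0,0,0,0],[0.002,0,0,0,0,0],[0.003,0,0,0,0,0],[0.004,0,0,0,0,0],[0.005,0,0,0,0,0],[0.006,0,0,0,0,0]])

```text
clock: 16.55
ee_pos: [487.5, -270.6, 195.1]
ee_rot: [[0.802, -0.598, -0.001], [-0.598, -0.802, 0.001], [-0.001, 0.0, -1.0]]
force: [-5.2, 5.6, 0.8]
grip_width: 0.6
grasp_force: 3.1
```

jog_arm(moves=[[0.001,0,0,0,0,0],[0.0015,0,0,0,0,0]])

```text
clock: 16.75
ee_pos: [488.9, -271.7, 195.1]
ee_rot: [[0.801, -0.598, -0.0], [-0.598, -0.801, 0.0], [-0.0, -0.0, -1.0]]
force: [-3.6, 3.5, -1.2]
grip_width: 0.7
grasp_force: 2.4
```

jog_arm(moves=[[0.001,0,0,0,0,0],[0.0015,0,0,0,0,0]])

```text
clock: 16.95
ee_pos: [490.2, -272.6, 195.1]
ee_rot: [[0.801, -0.598, -0.0], [-0.598, -0.801, 0.0], [-0.0, -0.0, -1.0]]
force: [-4.9, 4.4, 0.7]
grip_width: 0.5
grasp_force: 3.0
```

jog_arm(moves=[[0.001,0,0,0,0,0],[0.0015,0,0,0,0,0]])

```text
clock: 17.15
ee_pos: [491.3, -273.4, 195.1]
ee_rot: [[0.801, -0.598, -0.0], [-0.598, -0.801, 0.0], [-0.0, -0.0, -1.0]]
force: [-2.9, 3.1, -0.4]
grip_width: 0.5
grasp_force: 2.7
```

jog_arm(moves=[[0.001,0,0,0,0,0],[0.0015,0,0,0,0,0]])

```text
clock: 17.35
ee_pos: [492.2, -274.1, 195.1]
ee_rot: [[0.801, -0.598, -0.001], [-0.598, -0.801, 0.001], [-0.002, 0.0, -1.0]]
force: [-5.2, 5.6, 2.7]
grip_width: 0.2
grasp_force: 4.1
```

jog_arm(moves=[[0.0005,0,0,0,0,0],[0.001,0,0,0,0,0]])

```text
clock: 17.55
ee_pos: [492.6, -274.4, 195.1]
ee_rot: [[0.802, -0.598, -0.002], [-0.598, -0.802, 0.001], [-0.003, 0.0, -1.0]]
force: [-7.9, 7.7, 5.1]
grip_width: 0.7
grasp_force: 5.1
```

jog_arm(moves=[[0.0004,0,0,0,0,0],[0.0006,0,0,0,0,0]])

```text
clock: 17.75
ee_pos: [492.9, -274.6, 195.1]
ee_rot: [[0.802, -0.598, -0.003], [-0.598, -0.802, 0.002], [-0.003, 0.0, -1.0]]
force: [-8.4, 7.7, 5.4]
grip_width: 0.2
grasp_force: 5.6
```

jog_arm(moves=[[0.0004,0,0,0,0,0],[0.0006,0,0,0,0,0],[0.0006,0,0,0,0,0]])

```text
clock: 18.05
ee_pos: [493.2, -274.8, 195.1]
ee_rot: [[0.802, -0.598, -0.004], [-0.598, -0.802, 0.002], [-0.004, 0.0, -1.0]]
force: [-9.1, 8.2, 6.0]
grip_width: 0.3
grasp_force: 6.0
```

Pressed to about 12–14 N against the stop. Now let go slowly and look.

jog_arm(moves=[[-0.002,0,0,0,0,0],[-0.004,0,0,0,0,0],[-0.006,0,0,0,0,0],[-0.008,0,0,0,0,0],[-0.01,0,0,0,0,0],[-0.014,0,0,0,0,0],[-0.02,0,0,0,0,0],[-0.03,0,0,0,0,0],[-0.045,0,0,0,0,0],[-0.06,0,0,0,0,0],[-0.08,0,0,0,0,0],[-0.08,0,-0.03,0,0,0],[-0.08,0,-0.06,0,0,0],[-0.08,0,-0.09,0,0,0],[-0.08,0,-0.11,0,0,0],[-0.08,0,-0.11,0,0,0],[-0.08,0,-0.11,0,0,0]])

```text
clock: 19.75
ee_pos: [429.9, -227.9, 305.4]
ee_rot: [[0.801, -0.598, 0.001], [-0.598, -0.801, -0.001], [0.002, -0.0, -1.0]]
force: [-0.4, -0.1, 0.1]
grip_width: 0.3
grasp_force: 0.0
```

Run:
```python
from h import *
c=snap('wrist','w5');s=ctrl.sense();print(s['clock'],s['ee_pos'],s['force'],s['grip_width'])
R=np.array(s['ee_rot'])
for d in (0,40,45,50,55,60,65): print(d,proj(c,np.array([491.7,-273.9,63])+R[:,0]*d))
```

```text
19.8 [ 429.71092664 -227.79816049  304.68389454] [ 0.60290807  0.44576208 -0.02429286] 0.3032010492320233
0 [318.78827601 140.91120894]
40 [318.9029001   68.29247958]
45 [318.91814438  58.63465095]
50 [318.93360684  48.83859368]
55 [318.9492922   38.90131877]
60 [318.96520532  28.8197504 ]
65 [318.9813512   18.59072278]
```

View pics/w5.png

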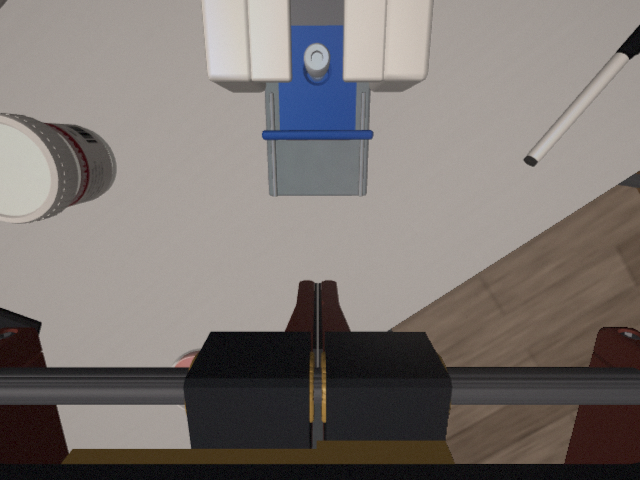

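The tray has stayed in: cap top at (316.5,56), about 46 mm in, tube upright. I'll wait a moment and check that it does not creep.

jog_arm(moves=[[0,0,0,0,0,0],[0,0,0,0,0,0],[0,0,0,0,0,0],[0,0,0,0,0,0],[0,0,0,0,0,0],[0,0,0,0,0,0],[0,0,0,0,0,0],[0,0,0,0,0,0],[0,0,0,0,0,0],[0,0,0,0,0,0]])

```text
clock: 20.8
ee_pos: [430.2, -227.9, 305.2]
ee_rot: [[0.801, -0.598, 0.0], [-0.598, -0.801, -0.0], [0.0, -0.0, -1.0]]
force: [0.4, 0.6, -0.1]
grip_width: 0.5
grasp_force: 0.0
```

Run:
```python
from h import *
a=np.load('pics/w5.npz')['color'];b=snap('wrist','w6')['color']
f=lambda im:cv2.boundingRect(max(cv2.findContours(cv2.inRange(cv2.cvtColor(im[:200,200:450],cv2.COLOR_RGB2HSV),(105,130,60),(125,255,255)),0,2)[0],key=cv2.contourArea))
print(f(a),f(b),cv2.absdiff(a[:200,250:380],b[:200,250:380]).mean())
if f(a)[1]-f(b)[1] in (-1,0,1): print(ctrl.hand_in())
```

```text
(62, 26, 110, 114) (62, 25, 111, 114) 2.417128205128205
the job is handed in; nothing more can be done
None
```

The tube stands in the tray's well and the tray latched on the first press, about 46 mm in, with no movement over a further second; I handed the job in at about 21 s, and no verdict was returned.

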